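# Seat the rocking lid of the snack box

### The arm

A 6-joint arm with a two-finger parallel gripper is mounted at the origin on the work surface. World frame = base frame: x ahead of the robot, y to its left, z up, the work surface at z = 0. Lengths are in mm, angles in rad, forces in N, time in s.
With the tool pointing down it reaches from about 275 to 750 mm from the base axis. Payload 10.2 kg.
Tool frame: the origin (TCP) lies at the very end of the fingers, on their centre line; the grasp point (between the pads) lies 19 mm behind it; z points along the fingers, y is the direction in which the jaws open and shut (so a half turn about z gives the same grasp; the last joint's range is limited). The gripper opens to 85 mm and grips with 20 to 120 N. Pads are 22 mm wide; open, the fingers measure 114 mm over their backs; the gripper's body (76 mm by 85 mm) begins 54 mm behind the grasp point. The pads swing forward as they close: fully open they stand 13 mm farther back than shut.
Start: joints at [1.115, 0.313, 1.498, -0, 1.331, -0.223], TCP at [121.132, 510.841, 203.494] pointing down, gripper open.
Joint ranges: [-2.94, 2.94], [-0.97, 2.17], [0.19, 2.56], [-1.23, 4.37], [0.02, 3.11], [-2.88, 2.88]. Speed limits (rad/s): [2.39, 2.39, 3.01, 3.14, 3.14, 3.14].

### API

Orientations are given as a unit quaternion [w, x, y, z].
In Python, from rig import readout, cams, finish_job gives the robot as it stands. The module is installed in compiled form; this text tells all that it offers.
- The arm moves only by the tool carry_out, never from a script. Its argument "steps" is one flat list of numbers, 7 for each row, row after row: the shift along the tool's x, y, z in cm, then the turn, a rotation vector about the tool's x, y, z in units of 5 degrees (1.0 is 5 degrees), then the opening, from -1 (shut) to 1 (fully open), so that 0 is half open. In form: [x, y, z, ax, ay, az, hand, x, y, z, ax, ay, az, hand, ...]. A call has 1 to 20 rows; each row shifts and turns the commanded pose from where the row before left it, along the tool's axes as they then stand; what a row does not reach is not made up. A row lasts 1/12 s, in which the tool goes at most 41.7 mm and 7.16 degrees, less where a joint would pass 70% of its speed; a pose out of reach is approached as far as the arm can. A call with a gripper value outside its range is refused whole. The fingers move at their own pace and stop on an object; "grip_force" is the grip in N (left out, the last holds). Time passes only in rows, so rows that do not move let the fingers close. It gives the time, the measured TCP pose, the force and the opening at its end, in the units of the state.
- readout.sense(): the state, without advancing time (a new reading comes with each control period).
- cams.capture(name): name is "scene" or "top" or "wrist"; returns the picture (420x560x3 uint8, red, green, blue); there is no depth.
- cams.calibration(name): a dict with "fx", "fy", "cx", "cy" (pixels), "R" (3x3) and "t" (3): a world point X has camera coordinates R X + t; the wrist camera has in their place "T_tool_cam" (4x4, takes a point from camera to tool coordinates, whose origin is the TCP and whose axes are the flange's). Camera axes: x right, y down, z forward; pixel columns grow to the right and rows downward; lengths in mm; the calibration is good to about 2 mm. A picture is of the moment at which its call begins: read the wrist's pose just before it. calibration takes no time and is no camera call.
- finish_job(): hands the job in, once; it reports no verdict.
The state is a dict: "time_s": time; "joints": joint angles; "dq": joint speeds; "tau": joint torques, N m; "eef_pos": TCP position; "ee_rot": TCP orientation; "force": force on the tool from outside, world axes, zero at the start; "wrist_torque": the same for the moment, N m; "grip_width": opening from 0.0 (shut) to 1.0 (fully open).
Only numpy, scipy, OpenCV 4.12 (cv2) and the standard library are available. Lean on these libraries where they do the work, as an engineer would, in place of code of your own. Each camera call takes 0.05 s, during which the arm holds its last target.

### The job

One of the four white lids on the wooden snack box rocks, because one of the rubber feet hidden under its corners has not been pushed in. Press gently on the corners of the lids with closed fingertips to find the one that rocks, then press that lid down over the proud foot until the foot is home and all four lids lie level and firm. Only press: do not lift a lid or force the stoneware, do not switch on the tap light, and leave everything else on the table where it is.

Things in the scene. Friction and masses are not known exactly. Their poses are not given: they have to be found in the camera images.
- snack_box: Square oak box fixed to the table, 187 x 187 mm, 58 mm tall, with four open-topped compartments in two rows of two, each closed by a drop-in lid. Origin: centre of its underside on the table; x and y along its sides, z up. The middles of the lids lie at x = +-44 mm, y = +-44 mm; seated, their tops stand 4 mm above the box's rim.
- box_feet (a point): Centre of the box at the height of the home rubber feet's tops (52 mm above the table). Four push-in feet stand under each lid, at +-31 mm in box x and y from the lid's middle. Exactly one of the sixteen, any one, stands 2.5 to 4.5 mm proud, unseen under its opaque lid. It stays put below 5 N, slides down under 8 to 11 N pressed on the lid right above it, stops hard when home and stays there.
- box_rim (a point): Centre of the box at rim height (58 mm above the table). How lids behave: a lid over a proud foot rests on it and on the diagonally opposite foot, and rocks freely between its other two corners, tilted 0.04 to 0.075 rad to either side; the corner over the proud foot is one of the two raised ones and does not give under a light press. Sound lids lie level. Stoneware chips above 40 N.
- lid_a: White glazed stoneware lid, 80 x 80 x 10 mm with a small brass knob (16 mm across, 14.5 mm tall) in its middle, about 0.14 kg; it lies in the +x +y compartment, 1.5 mm of play all round. Origin: centre of its underside; z up through the knob. Seated on its four feet its origin is 52 mm and its top face 62 mm above the table. Any of the four may be the rocking one.
- lid_b: White glazed stoneware lid, 80 x 80 x 10 mm with a small brass knob (16 mm across, 14.5 mm tall) in its middle, about 0.14 kg; it lies in the +x -y compartment, 1.5 mm of play all round. Origin: centre of its underside; z up through the knob. Seated on its four feet its origin is 52 mm and its top face 62 mm above the table. Any of the four may be the rocking one.
- lid_c: White glazed stoneware lid, 80 x 80 x 10 mm with a small brass knob (16 mm across, 14.5 mm tall) in its middle, about 0.14 kg; it lies in the -x +y compartment, 1.5 mm of play all round. Origin: centre of its underside; z up through the knob. Seated on its four feet its origin is 52 mm and its top face 62 mm above the table. Any of the four may be the rocking one.
- lid_d: White glazed stoneware lid, 80 x 80 x 10 mm with a small brass knob (16 mm across, 14.5 mm tall) in its middle, about 0.14 kg; it lies in the -x -y compartment, 1.5 mm of play all round. Origin: centre of its underside; z up through the knob. Seated on its four feet its origin is 52 mm and its top face 62 mm above the table. Any of the four may be the rocking one.
- canister: Stainless steel canister with a twist cap, 76 mm across, 104 mm tall, loose, beside the +y side of the box. Origin: centre of its underside. Leave alone.
- remote: Slim silver remote, 170 x 44 x 13 mm, loose, lying along the -y side of the box. Origin: centre of its underside. Leave alone.
- ring_dish: Round blue ceramic ring dish, 92 mm across, 20 mm tall, loose, at the -x side of the box. Origin: centre of its underside. Leave alone.
- tap_light: Round white tap light, 96 mm across, 33 mm tall, stuck to the table at the +x side of the box, with one round press button (52 mm across) on top. Origin: centre of its underside. Leave alone.
- tap_button (a joint): Travel of the tap light's button in m: 0 is up, 0.005 is pressed in.
- mug: Terracotta mug, 80 mm across, 90 mm tall, loose on a cork coaster, far to the left (+y). Origin: centre of its underside. Leave alone.
- glasses_case: Dark blue glasses case, 160 x 60 x 34 mm, loose, far to the right (-y). Origin: centre of its underside. Leave alone.
- book: Green hardcover book, 200 x 135 x 28 mm, loose, lying far to the right (-y), nearer the robot. Origin: centre of its underside. Leave alone.
Things that resemble listed ones, but are neither listed nor needed, are in the scene too. Leave any red look-alike of the lid_b alone. Leave any green look-alike of the lid_a alone.

How it is judged:
By the outcome, as a careful person would: the job done as asked, in the order asked, and still so for the second after the job is handed in, with the robot touching nothing.
It also fails if it takes over 72 s, if anything falls off the work surface, if the arm or the gripper's body presses on something with over 40 N, if the wrist force passes 120 N, or if a joint passes its speed limit or range.

## Working session

There is one attempt and no reset: what is moved stays moved. The work goes in short steps, Python scripts to look and compute and a tool call to move; the robot and the scene stay as the last step left them, time stands still between calls to the robot, and variables do not carry over. Pictures are saved under pics/ and viewed, and the job is handed in when it is done.

Besides the shell and the picture viewer there is one more tool, called after ">>>" as a command line: name --argument value ..., lists and objects as JSON in quotes. carry_out: Moves the arm, as the interface text tells. Its arguments: {"type":"object","properties":{"steps":{"type":"array","items":{"type":"number"}},"grip_force":{"type":"number"}},"required":["steps"]}

```bash
mkdir -p pics; python3 - <<'E'
from rig import readout,cams
import cv2
s=readout.sense();print(s)
for n in("scene","top"):
    cv2.imwrite(f"pics/{n}0.png",cams.capture(n)[:,:,::-1]);print(n,cams.calibration(n))
print(cams.calibration("wrist"))
E
```

```text
{'time_s': 0.0, 'joints': array([ 1.11462409e+00,  3.13452677e-01,  1.49842619e+00,  5.44272516e-05,
        1.33098940e+00, -2.23373453e-01]), 'dq': array([ 0.00032883, -0.00209235, -0.00199499, -0.00026536,  0.00108177,
        0.00041513]), 'tau': array([-2.10935713e-05, -4.12267327e+01, -2.59745210e+01, -1.99401247e-04,
        4.16163632e-03,  1.98245154e-06]), 'eef_pos': array([120.97461688, 510.58275761, 202.93782475]), 'ee_rot': array([-2.37484238e-04,  1.16143137e-01,  9.93232281e-01, -5.92537199e-04]), 'force': array([0.62163698, 0.35015172, 0.3107057 ]), 'wrist_torque': array([ 0.00229039,  0.00190786, -0.01652913]), 'grip_width': 1.0010094336420312}
scene {'fx': 508.1704384377018, 'fy': 508.1704384377018, 'cx': 274.77813621756576, 'cy': 207.35154466440764, 'R': array([[-0.65691581,  0.7539525 ,  0.0041536 ],
       [ 0.48401373,  0.42593042, -0.76440433],
       [-0.5780937 , -0.50013889, -0.64472379]]), 't': array([ 365.79734563, -227.47090409, 1820.8279766 ])}
top {'fx': 452.46259034633704, 'fy': 452.46259034633704, 'cx': 279.71136406991246, 'cy': 214.96736938072831, 'R': array([[ 0.01477031, -0.99976866, -0.01563537],
       [-0.99632052, -0.01339549, -0.08465214],
       [ 0.08442311,  0.01682817, -0.99628789]]), 't': array([   8.81336029,  561.38489353, 1349.4134153 ])}
{'fx': 378.7999229924943, 'fy': 378.7999229924943, 'cx': 278.4936366033837, 'cy': 210.83979935517965, 'T_tool_cam': array([[ 7.21757069e-04, -9.64633522e-01, -2.63593716e-01,
         6.68312759e+01],
       [ 9.99999701e-01,  6.23314233e-04,  4.57093785e-04,
        -1.19634656e-01],
       [-2.76626273e-04, -2.63593967e-01,  9.64633684e-01,
        -1.69673739e+02],
       [ 0.00000000e+00,  0.00000000e+00,  0.00000000e+00,
         1.00000000e+00]])}
```

View pics/scene0.png

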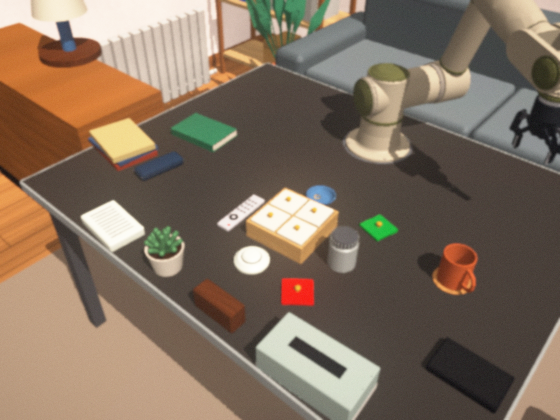

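View pics/top0.png

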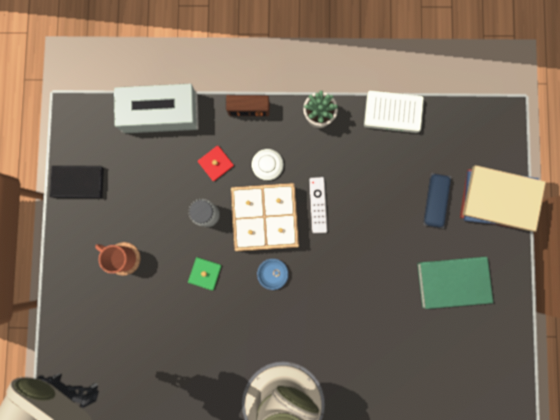

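The box is at about (265,217) in the top view, with four white lids on it. The red (215,163) and green (205,273) tiles lie loose on the table, so they are look-alikes. Next I'll measure the box.

```bash
cat > h.py <<'E'
import numpy as np,cv2
from rig import readout,cams
from scipy.spatial.transform import Rotation as Ro
def ray(c,uv,z):
    d=np.array([(uv[0]-c['cx'])/c['fx'],(uv[1]-c['cy'])/c['fy'],1.]);R=np.array(c['R']);t=np.array(c['t'])
    o=-R.T@t;w=R.T@d;return o+w*(z-o[2])/w[2]
def wcal(s):
    c=dict(cams.calibration('wrist'));T=c['T_tool_cam'];q=s['ee_rot']
    Rw=Ro.from_quat([q[1],q[2],q[3],q[0]]).as_matrix()
    Rc=Rw@T[:3,:3];p=Rw@T[:3,3]+s['eef_pos'];c['R']=Rc.T;c['t']=-Rc.T@p;return c
def proj(c,X):
    p=np.array(c['R'])@X+c['t'];return np.array([c['cx']+c['fx']*p[0]/p[2],c['cy']+c['fy']*p[1]/p[2]])
E
python3 - <<'E'
from h import *
im=cv2.imread('pics/top0.png');hsv=cv2.cvtColor(im,cv2.COLOR_BGR2HSV)
crop=im[140:310,180:350];cv2.imwrite('pics/topc.png',cv2.resize(crop,None,fx=3.5,fy=3.5,interpolation=cv2.INTER_CUBIC))
c=cams.calibration('top')
m=np.zeros(im.shape[:2],np.uint8);roi=(slice(176,256),slice(224,304))
m[roi]=((hsv[roi][...,2]>110)).astype(np.uint8)*255
cs=max(cv2.findContours(m,0,2)[0],key=cv2.contourArea)
r=cv2.minAreaRect(cs);b=cv2.boxPoints(r);print(r)
P=np.array([ray(c,p,58) for p in b]);print(P,P.mean(0),np.linalg.norm(P-np.roll(P,1,0),axis=1))
k=((hsv[...,0]>10)&(hsv[...,0]<30)&(hsv[...,1]>110)).astype(np.uint8)
k[:185]=0;k[250:]=0;k[:,:238]=0;k[:,293:]=0
n,l,st,ce=cv2.connectedComponentsWithStats(k)
for i in range(1,n):
  if st[i][4]>4: print(st[i],ce[i],ray(c,ce[i],72))
E
```

```text
((263.7131652832031, 216.51942443847656), (65.3246078491211, 65.0033187866211), 86.12147521972656)
[[642.54165492 168.36879075  58.        ]
 [658.14990408 -24.70372167  58.        ]
 [464.81789381 -40.03215993  58.        ]
 [449.12823181 150.63842901  58.        ]] [553.65942116  63.56783454  58.        ] [194.22440106 193.70238123 193.93872025 191.31502549]
[277 199   3   3   8] [278.125 200.125] [600.80426842  21.2253083   72.        ]
[247 201   3   3   7] [248.         202.28571429] [593.27033422 109.66315327  72.        ]
[279 229   3   3   8] [280.125 229.875] [513.45803377  14.06691655  72.        ]
[249 231   3   3   8] [250.125 231.875] [506.38577038 101.64497646  72.        ]
```

View pics/topc.png

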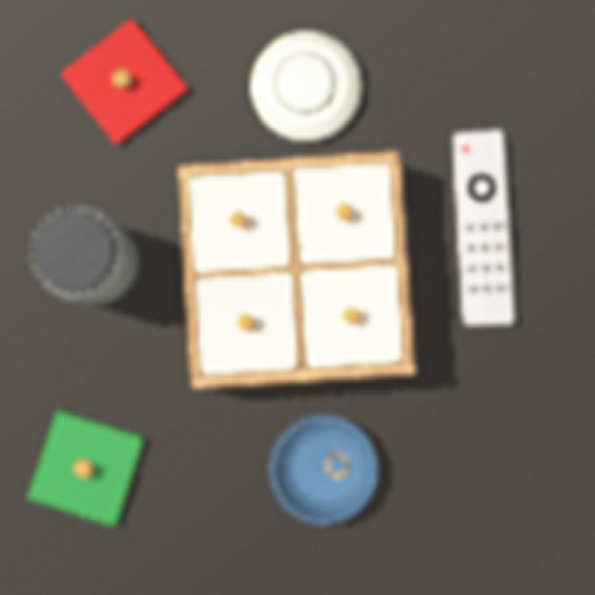

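>>> carry_out --steps '[-3.1,-2.0,-0.2,0,0,0,-1,-3.1,-2.0,-0.2,0,0,0,-1,-3.1,-2.0,-0.2,0,0,0,-1,-3.1,-2.0,-0.2,0,0,0,-1,-3.1,-2.0,-0.2,0,0,0,-1,-3.1,-2.0,-0.2,0,0,0,-1,-3.1,-2.0,-0.2,0,0,0,-1,-3.1,-2.0,-0.2,0,0,0,-1,-3.1,-2.0,-0.2,0,0,0,-1,-3.1,-2.0,-0.2,0,0,0,-1,-3.1,-2.0,-0.2,0,0,0,-1,-3.1,-2.0,-0.2,0,0,0,-1,-3.1,-2.0,-0.2,0,0,0,-1,-3.1,-2.0,-0.2,0,0,0,-1,-3.1,-2.0,-0.2,0,0,0,-1,-3.1,-2.0,-0.2,0,0,0,-1,-3.1,-2.0,-0.2,0,0,0,-1,0,0,0,0,0,-1.2,-1,0,0,0,0,0,-1.2,-1,0,0,0,0,0,-1.2,-1]' --grip_force 40

```text
time_s: 1.77
eef_pos: [555.6, 57.8, 236.8]
ee_rot: [-0.001, -0.043, 0.999, 0.0]
force: [0.5, 0.6, 0.9]
grip_width: 0.001
```

```bash
python3 - <<'E'
from h import *
s=readout.sense();print(s)
im=cams.capture('wrist')[:,:,::-1];cv2.imwrite('pics/w1.png',im)
print(readout.sense()['eef_pos'],readout.sense()['ee_rot'])
E
```

```text
{'time_s': 1.7667, 'joints': array([-1.06054944e-01,  3.67821883e-01,  1.33496837e+00,  1.35057196e-05,
        1.44019489e+00, -1.76224325e+00]), 'dq': array([ 1.28459768e-02, -1.13045668e-02,  7.65908955e-03, -1.97127485e-04,
        2.91311824e-04, -1.24521801e+00]), 'tau': array([-8.82003587e-01, -4.38764369e+01, -2.69865310e+01, -2.78177380e-02,
       -1.40526326e-02,  1.67703655e+00]), 'eef_pos': array([555.57849425,  57.8171873 , 236.76734694]), 'ee_rot': array([-6.87565905e-04, -4.26821274e-02,  9.99088460e-01,  1.09806650e-04]), 'force': array([0.54892745, 0.55441265, 0.88886708]), 'wrist_torque': array([0.01400655, 0.03786428, 0.04766364]), 'grip_width': 0.0005820630309638852}
[555.44478618  58.11743527 236.94636551] [-5.55935496e-04 -4.59618402e-02  9.98943038e-01  8.38455081e-05]
```

View pics/w1.png

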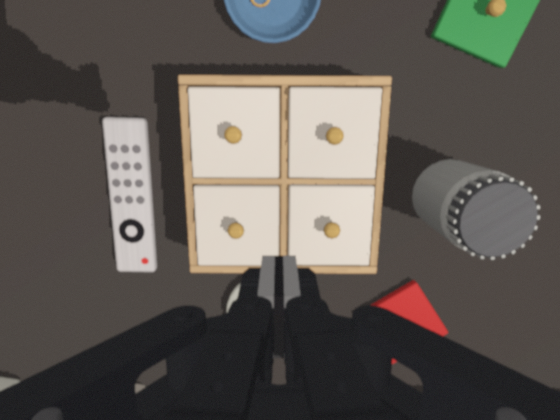

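```bash
python3 - <<'E'
from h import *
s=readout.sense();im=cv2.imread('pics/w1.png');cv2.imwrite('pics/w1c.png',cv2.resize(im[65:285,170:400],None,fx=2.6,fy=2.6,interpolation=cv2.INTER_CUBIC))
c=wcal(s);hsv=cv2.cvtColor(im,cv2.COLOR_BGR2HSV)
# knob tops
k=((hsv[...,0]>10)&(hsv[...,0]<30)&(hsv[...,1]>140)).astype(np.uint8)
white=((hsv[...,1]<70)&(hsv[...,2]>150)).astype(np.uint8)
for nm,x0,y0,x1,y1 in(('d',190,88,281,178),('c',290,88,381,178),('b',192,188,282,265),('a',292,188,380,265)):
    sub=np.zeros_like(k);sub[y0+15:y1-5,x0+15:x1-15]=k[y0+15:y1-5,x0+15:x1-15]
    n,l,st,ce=cv2.connectedComponentsWithStats(sub);i=1+np.argmax(st[1:,4])
    print(nm,ce[i],ray(c,ce[i],71.5)[:2].round(1))
m=((hsv[...,2]>90)&(hsv[...,1]>20)).astype(np.uint8)*255
m[:70]=0;m[280:]=0;m[:,:172]=0;m[:,398:]=0
cs=max(cv2.findContours(m,0,2)[0],key=cv2.contourArea)
ap=cv2.approxPolyDP(cs,6,True)[:,0];print(ap.tolist());
P=np.array([ray(c,p,58)[:2] for p in ap]);print(P.round(1).tolist())
for n in [(180,77),(390,77)]:
  print(ray(c,n,58)[:2])
E
```

```text
Traceback (most recent call last):
ValueError: attempt to get argmax of an empty sequence
```

View pics/w1c.png

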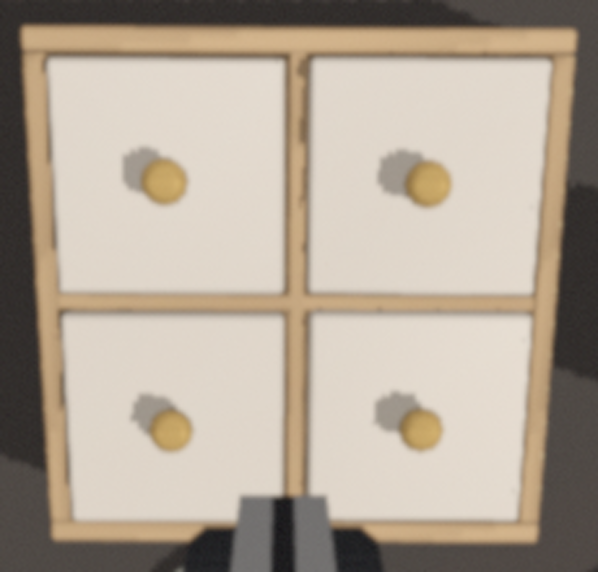

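```bash
python3 - <<'E'
from h import *
s=readout.sense();im=cv2.imread('pics/w1.png')
c=wcal(s);hsv=cv2.cvtColor(im,cv2.COLOR_BGR2HSV)
k=((hsv[...,0]>10)&(hsv[...,0]<30)&(hsv[...,1]>115)).astype(np.uint8)
P=[];pos=dict(d=(233,134),c=(334,135),b=(236,230),a=(332,230))
for nm,(u,v) in pos.items():
    sub=np.zeros_like(k);sub[v-15:v+15,u-15:u+15]=k[v-15:v+15,u-15:u+15]
    n,l,st,ce=cv2.connectedComponentsWithStats(sub);i=1+np.argmax(st[1:,4])
    p=ray(c,ce[i],71.5)[:2];P.append(p);print(nm,ce[i].round(1),st[i][4],p.round(1))
P=np.array(P);L=np.array([[-44,-44],[-44,44],[44,-44],[44,44]])
def fit(P,L):
    A=L-L.mean(0);B=P-P.mean(0);th=np.arctan2((A[:,0]*B[:,1]-A[:,1]*B[:,0]).sum(),(A*B).sum());return th
print('knobs',P.mean(0),fit(P,L))
q=np.array(pts:=[(170+22/2.6,65+25/2.6),(170+577/2.6,65+30/2.6),(170+52/2.6,65+541/2.6),(170+538/2.6,65+541/2.6)])
Q=np.array([ray(c,p,58)[:2] for p in q]);L2=L/44*93.5
print('rim',Q.round(1).tolist(),Q.mean(0),fit(Q,L2),np.linalg.norm(Q[0]-Q[1]),np.linalg.norm(Q[0]-Q[2]),np.linalg.norm(Q[3]-Q[2]))
print(s['eef_pos'])
E
```

```text
d [232.5 134.3] 174 [514.9  14.3]
c [334.  135.2] 178 [507.5 102.3]
b [235.2 230. ] 146 [602.   22.1]
a [331.3 229.7] 145 [593.5 111.1]
knobs [554.49472314  62.47601871] 0.09257862043778774
rim [[469.4, -37.0], [453.8, 148.0], [655.8, -21.1], [638.6, 164.7]] [554.4293271   63.63178897] 0.08801317796787188 185.6237048270104 187.06808395255732 186.6809417779242
[555.44478618  58.11743527 236.94636551]
```

>>> carry_out --steps '[-0.62,-0.4,3.4,0,0,0,-1,-0.62,-0.4,3.4,0,0,0,-1,0,0,3.4,0,0,0,-1,0,0,3.4,0,0,0,-1,0,0,2.4,0,0,0,-1,0,0,1.0,0,0,0,-1,0,0,0,0,0,0,-1,0,0,0,0,0,0,-1]'

```text
time_s: 2.48
eef_pos: [569.0, 51.5, 68.4]
ee_rot: [0.001, -0.04, 0.999, -0.0]
force: [0.7, 0.2, 0.9]
grip_width: 0.0
```

```bash
cat >> h.py <<'E'
def bx(s):
    d=s['eef_pos'][:2]-[554.4,63.2];t=0.089;return np.array([d[0]*np.cos(t)+d[1]*np.sin(t),-d[0]*np.sin(t)+d[1]*np.cos(t)])
def st():
    s=readout.sense();print(s['time_s'],'box',bx(s).round(1),'z',s['eef_pos'][2].round(2),'F',s['force'].round(2),'M',s['wrist_torque'].round(3),s['ee_rot'].round(4));return s
E
python3 - <<'E'
from h import *
s=st();cv2.imwrite('pics/w2.png',cams.capture('wrist')[:,:,::-1]);st()
E
```

```text
2.4833 box [ 13.5 -13. ] z 68.45 F [0.68 0.22 0.92] M [-0.028 -0.015 -0.005] [ 5.000e-04 -4.030e-02  9.992e-01 -1.000e-04]
2.5333 box [ 14.  -13.1] z 69.17 F [0.52 1.39 1.31] M [-0.033  0.021 -0.057] [ 1.300e-03 -4.040e-02  9.992e-01 -2.000e-04]
```

View pics/w2.png

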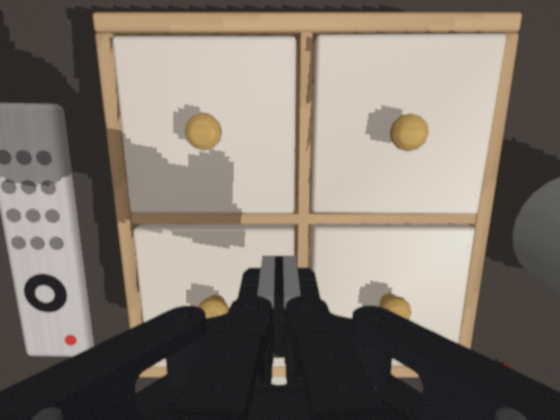

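>>> carry_out --steps '[0,0,0.1,0,0,0,-1,0,0,0.1,0,0,0,-1,0,0,0.1,0,0,0,-1,0,0,0,0,0,0,-1,0,0,0,0,0,0,-1]'

```text
time_s: 2.95
eef_pos: [568.6, 51.5, 64.7]
ee_rot: [0.0, -0.041, 0.999, -0.0]
force: [0.3, -0.2, 0.0]
grip_width: 0.001
```

```bash
python3 - <<'E'
from h import *
st()
E
```

```text
2.95 box [ 13.1 -12.9] z 64.71 F [ 0.34 -0.18  0.03] M [ 0.037 -0.023  0.009] [ 1.000e-04 -4.060e-02  9.992e-01 -0.000e+00]
```

>>> carry_out --steps '[0,0,0.1,0,0,0,-1,0,0,0,0,0,0,-1,0,0,0,0,0,0,-1]'

```text
time_s: 3.2
eef_pos: [568.5, 51.5, 63.4]
ee_rot: [-0.0, -0.041, 0.999, -0.0]
force: [-0.1, -0.0, 0.4]
grip_width: 0.002
```

```bash
python3 - <<'E'
from h import *
st()
E
```

```text
3.2 box [ 13. -13.] z 63.43 F [-0.1  -0.03  0.4 ] M [-0.026 -0.015 -0.006] [-1.000e-04 -4.070e-02  9.992e-01 -0.000e+00]
```

>>> carry_out --steps '[0,0,0.1,0,0,0,-1,0,0,0,0,0,0,-1,0,0,0,0,0,0,-1]'

```text
time_s: 3.45
eef_pos: [568.4, 51.5, 62.4]
ee_rot: [-0.0, -0.041, 0.999, 0.0]
force: [0.2, 0.4, 0.8]
grip_width: 0.003
```

>>> carry_out --steps '[0,0,0.1,0,0,0,-1,0,0,0,0,0,0,-1,0,0,0,0,0,0,-1]'

```text
time_s: 3.7
eef_pos: [568.5, 51.5, 61.4]
ee_rot: [-0.0, -0.041, 0.999, -0.0]
force: [-0.1, 0.6, 0.3]
grip_width: -0.003
```

>>> carry_out --steps '[0,0,0.05,0,0,0,-1,0,0,0,0,0,0,-1,0,0,0,0,0,0,-1]'

```text
time_s: 3.95
eef_pos: [568.5, 51.5, 61.0]
ee_rot: [-0.0, -0.041, 0.999, -0.0]
force: [1.0, -0.1, -0.6]
grip_width: 0.003
```

>>> carry_out --steps '[0,0,0.05,0,0,0,-1,0,0,0,0,0,0,-1,0,0,0,0,0,0,-1]'

```text
time_s: 4.2
eef_pos: [568.5, 51.5, 60.5]
ee_rot: [-0.0, -0.041, 0.999, -0.0]
force: [-0.5, 0.9, -0.0]
grip_width: -0.003
```

>>> carry_out --steps '[0,0,0.05,0,0,0,-1,0,0,0,0,0,0,-1,0,0,0,0,0,0,-1]'

```text
time_s: 4.45
eef_pos: [568.5, 51.5, 60.0]
ee_rot: [-0.0, -0.041, 0.999, -0.0]
force: [-0.5, -0.4, 0.1]
grip_width: -0.001
```

>>> carry_out --steps '[0,0,0.05,0,0,0,-1,0,0,0,0,0,0,-1,0,0,0,0,0,0,-1]'

```text
time_s: 4.7
eef_pos: [568.5, 51.5, 59.5]
ee_rot: [-0.0, -0.041, 0.999, -0.0]
force: [-0.6, -1.1, -0.4]
grip_width: 0.001
```

```bash
python3 - <<'E'
from h import *
st();cv2.imwrite('pics/w3.png',cams.capture('wrist')[:,:,::-1]);cv2.imwrite('pics/s3.png',cv2.resize(cams.capture('scene')[150:290,200:400,::-1],None,fx=4,fy=4,interpolation=cv2.INTER_CUBIC))
E
```

```text
4.7 box [ 13.  -12.9] z 59.49 F [-0.62 -1.13 -0.41] M [0.009 0.004 0.064] [-0.     -0.0407  0.9992 -0.    ]
```

View pics/w3.png

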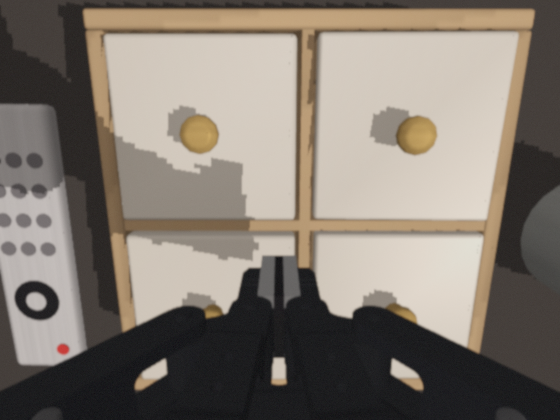

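View pics/s3.png

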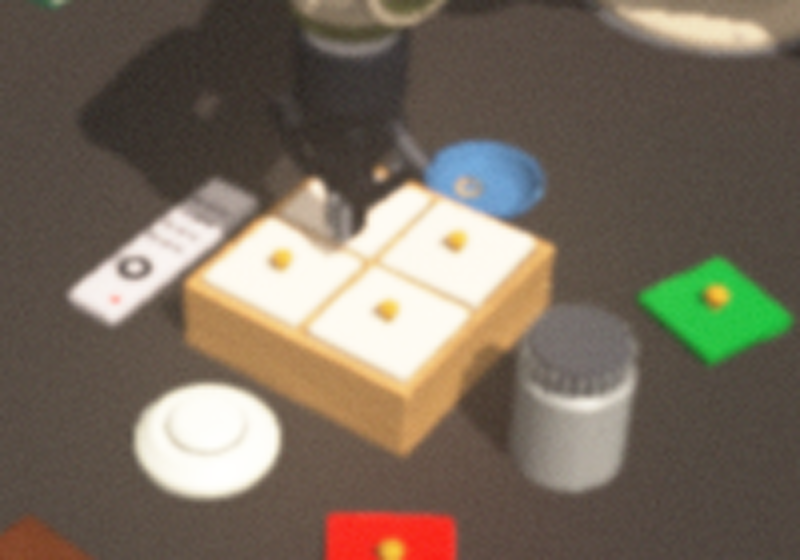

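```bash
python3 - <<'E'
from h import *
s=readout.sense();c=cams.calibration('scene')
f=lambda X:((proj(c,np.array(X))-[200,150])*4).round(0)
print('tcp',f(s['eef_pos']),'up30',f(s['eef_pos']+[0,0,30]),'ctr',f([554.4,63.2,58]))
t=.089
W=lambda x,y,z:[554.4+x*np.cos(t)-y*np.sin(t),63.2+x*np.sin(t)+y*np.cos(t),z]
for x,y in((93.5,93.5),(-93.5,93.5),(93.5,-93.5),(-93.5,-93.5)): print(x,y,f(W(x,y,58)))
for x in(44,-44):
  for y in(44,-44): print('knob',x,y,f(W(x,y,71.5)))
w=wcal(s);print('wrist tcp',proj(w,s['eef_pos']),proj(w,np.array(W(0,0,58))))
E
```

```text
tcp [344. 264.] up30 [345. 231.] ctr [369. 263.]
93.5 93.5 [406. 394.]
-93.5 93.5 [552. 244.]
93.5 -93.5 [183. 282.]
-93.5 -93.5 [337. 149.]
knob 44 44 [387. 307.]
knob 44 -44 [282. 257.]
knob -44 44 [457. 239.]
knob -44 -44 [354. 193.]
wrist tcp [278.46627056 252.11974566] [305.61182477 225.09586474]
```

```bash
python3 - <<'E'
from h import *
s=readout.sense();w=wcal(s);p=s['eef_pos']
for d in(0,5,10,15,20,25):print(d,proj(w,p+[0,0,d]).round(1),proj(w,p+[0,8,d]).round(1))
im=cams.capture('scene')[:,:,::-1]
cv2.imwrite('pics/s4.png',cv2.resize(im[180:225,260:320],None,fx=12,fy=12,interpolation=cv2.INTER_CUBIC))
im=cv2.imread('pics/w3.png');cv2.imwrite('pics/w3c.png',cv2.resize(im[210:340,210:350],None,fx=4.5,fy=4.5,interpolation=cv2.INTER_CUBIC))
E
```

```text
0 [278.5 252.1] [295.1 253.4]
5 [278.5 256.1] [295.6 257.4]
10 [278.5 260.3] [296.1 261.6]
15 [278.5 264.7] [296.6 266.1]
20 [278.5 269.4] [297.1 270.8]
25 [278.5 274.3] [297.7 275.8]
```

View pics/s4.png

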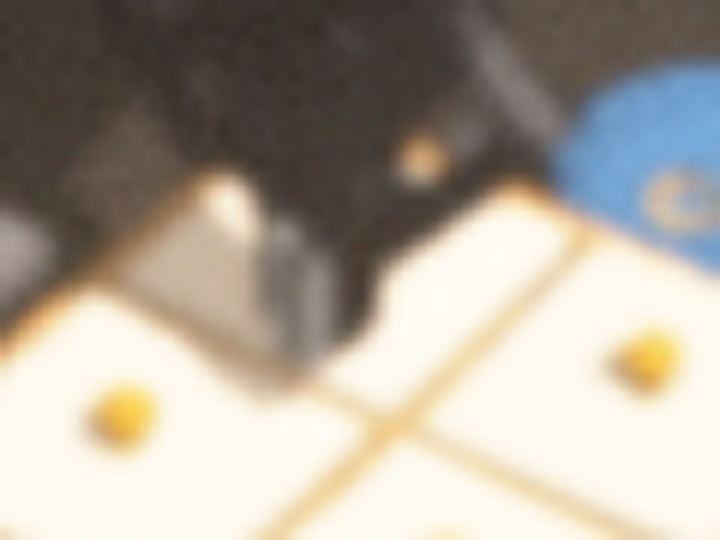

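View pics/w3c.png

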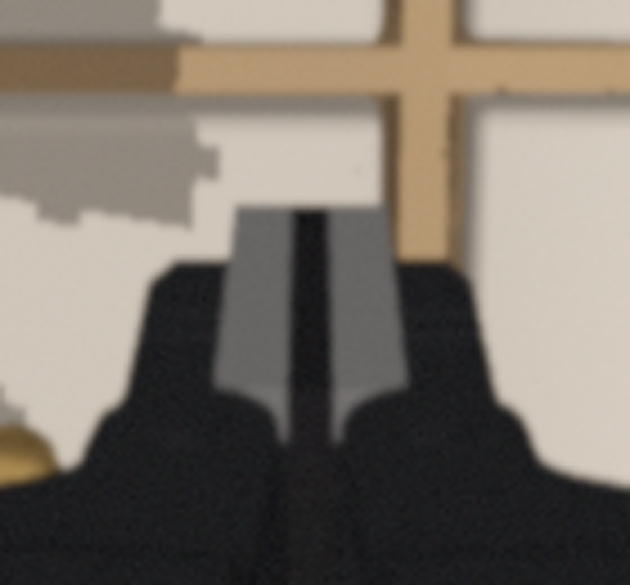

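The reported tip is already below the lid top with no contact. Both images put the real fingertip about 10–18 mm above the reported TCP. I'll keep going down in small steps until I feel contact.

>>> carry_out --steps '[0,0,0.1,0,0,0,-1,0,0,0.1,0,0,0,-1,0,0,0,0,0,0,-1]'

```text
time_s: 5.1
eef_pos: [568.4, 51.5, 57.3]
ee_rot: [-0.0, -0.041, 0.999, 0.0]
force: [0.5, -0.5, 0.0]
grip_width: 0.006
```

>>> carry_out --steps '[0,0,0.1,0,0,0,-1,0,0,0.1,0,0,0,-1,0,0,0,0,0,0,-1]'

```text
time_s: 5.35
eef_pos: [568.4, 51.5, 55.3]
ee_rot: [-0.0, -0.041, 0.999, 0.0]
force: [0.5, -0.1, -0.8]
grip_width: 0.0
```

>>> carry_out --steps '[0,0,0.1,0,0,0,-1,0,0,0.1,0,0,0,-1,0,0,0,0,0,0,-1]'

```text
time_s: 5.6
eef_pos: [568.4, 51.5, 53.3]
ee_rot: [-0.0, -0.041, 0.999, 0.0]
force: [-0.9, -0.7, 1.1]
grip_width: -0.0
```

>>> carry_out --steps '[0,0,0.1,0,0,0,-1,0,0,0.1,0,0,0,-1,0,0,0,0,0,0,-1]'

```text
time_s: 5.85
eef_pos: [568.4, 51.5, 51.3]
ee_rot: [-0.0, -0.041, 0.999, 0.0]
force: [0.5, -0.8, -0.2]
grip_width: -0.002
```

```bash
python3 - <<'E'
from h import *
s=st();c=cams.calibration('scene');p=s['eef_pos']
im=cams.capture('scene')[:,:,::-1]
print([((proj(c,p+[0,0,d])-[260,180])*12).round() for d in (0,10,20)])
cv2.imwrite('pics/s5.png',cv2.resize(im[180:225,260:320],None,fx=12,fy=12,interpolation=cv2.INTER_CUBIC))
cv2.imwrite('pics/w5.png',cams.capture('wrist')[:,:,::-1])
E
```

```text
5.85 box [ 12.9 -12.9] z 51.26 F [ 0.53 -0.81 -0.16] M [ 0.027 -0.043 -0.   ] [-2.000e-04 -4.070e-02  9.992e-01  0.000e+00]
[array([311., 457.]), array([312., 425.]), array([313., 393.])]
```

View pics/s5.png

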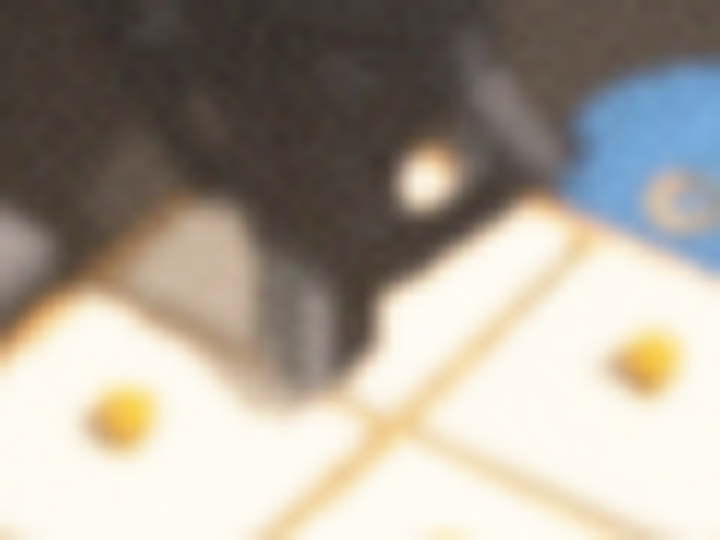

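View pics/w5.png

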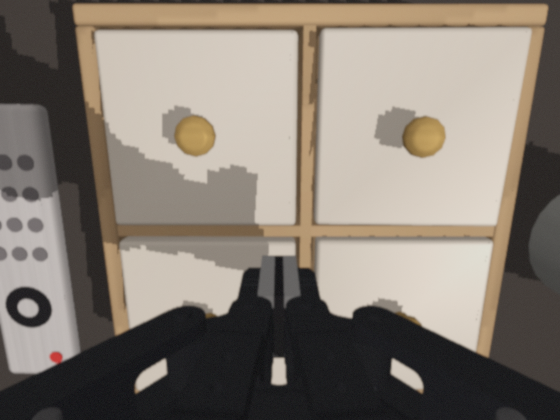

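The tip shows at (310,395) in the crop, about 19 mm above the reported TCP, so contact should come near a reading of 43.

>>> carry_out --steps '[0,0,0.1,0,0,0,-1,0,0,0.1,0,0,0,-1,0,0,0,0,0,0,-1]'

```text
time_s: 6.2
eef_pos: [568.4, 51.5, 49.3]
ee_rot: [-0.0, -0.041, 0.999, 0.0]
force: [-0.3, -0.4, 0.0]
grip_width: -0.002
```

>>> carry_out --steps '[0,0,0.1,0,0,0,-1,0,0,0,0,0,0,-1,0,0,0,0,0,0,-1]'

```text
time_s: 6.45
eef_pos: [568.5, 51.5, 48.4]
ee_rot: [-0.0, -0.041, 0.999, 0.0]
force: [-0.0, -0.1, -0.3]
grip_width: -0.0
```

>>> carry_out --steps '[0,0,0.1,0,0,0,-1,0,0,0,0,0,0,-1,0,0,0,0,0,0,-1]'

```text
time_s: 6.7
eef_pos: [568.4, 51.5, 47.4]
ee_rot: [-0.0, -0.041, 0.999, 0.0]
force: [0.7, -0.3, -0.4]
grip_width: -0.002
```

>>> carry_out --steps '[0,0,0.1,0,0,0,-1,0,0,0,0,0,0,-1,0,0,0,0,0,0,-1]'

```text
time_s: 6.95
eef_pos: [568.5, 51.5, 46.4]
ee_rot: [-0.0, -0.041, 0.999, -0.0]
force: [-0.1, 0.5, -0.4]
grip_width: -0.0
```

>>> carry_out --steps '[0,0,0.1,0,0,0,-1,0,0,0,0,0,0,-1,0,0,0,0,0,0,-1]'

```text
time_s: 7.2
eef_pos: [568.4, 51.5, 45.4]
ee_rot: [-0.0, -0.041, 0.999, 0.0]
force: [0.1, 0.8, 0.7]
grip_width: -0.0
```

>>> carry_out --steps '[0,0,0.05,0,0,0,-1,0,0,0,0,0,0,-1,0,0,0,0,0,0,-1]'

```text
time_s: 7.45
eef_pos: [568.5, 51.5, 45.0]
ee_rot: [-0.0, -0.041, 0.999, 0.0]
force: [-0.7, -1.1, 0.7]
grip_width: -0.0
```

>>> carry_out --steps '[0,0,0.05,0,0,0,-1,0,0,0,0,0,0,-1,0,0,0,0,0,0,-1]'

```text
time_s: 7.7
eef_pos: [568.5, 51.5, 44.5]
ee_rot: [-0.0, -0.041, 0.999, -0.0]
force: [0.5, 0.0, -0.3]
grip_width: -0.003
```

>>> carry_out --steps '[0,0,0.05,0,0,0,-1,0,0,0,0,0,0,-1,0,0,0,0,0,0,-1]'

```text
time_s: 7.95
eef_pos: [568.5, 51.5, 44.0]
ee_rot: [-0.0, -0.041, 0.999, 0.0]
force: [-0.1, 0.1, 1.0]
grip_width: 0.002
```

>>> carry_out --steps '[0,0,0.05,0,0,0,-1,0,0,0,0,0,0,-1,0,0,0,0,0,0,-1]'

```text
time_s: 8.2
eef_pos: [568.5, 51.5, 43.5]
ee_rot: [-0.0, -0.041, 0.999, 0.0]
force: [-0.3, -0.2, 0.5]
grip_width: -0.003
```

>>> carry_out --steps '[0,0,0.05,0,0,0,-1,0,0,0,0,0,0,-1,0,0,0,0,0,0,-1]'

```text
time_s: 8.45
eef_pos: [568.5, 51.5, 43.0]
ee_rot: [-0.0, -0.041, 0.999, -0.0]
force: [-0.6, 0.1, 0.1]
grip_width: -0.004
```

>>> carry_out --steps '[0,0,0.05,0,0,0,-1,0,0,0,0,0,0,-1,0,0,0,0,0,0,-1]'

```text
time_s: 8.7
eef_pos: [568.5, 51.5, 42.5]
ee_rot: [-0.0, -0.041, 0.999, -0.0]
force: [0.6, -0.4, 0.3]
grip_width: 0.003
```

>>> carry_out --steps '[0,0,0.05,0,0,0,-1,0,0,0,0,0,0,-1,0,0,0,0,0,0,-1]'

```text
time_s: 8.95
eef_pos: [568.5, 51.5, 42.0]
ee_rot: [-0.0, -0.041, 0.999, 0.0]
force: [-0.8, 0.6, 0.0]
grip_width: 0.001
```

```bash
python3 - <<'E'
from h import *
s=st();c=cams.calibration('scene');p=s['eef_pos']
im=cams.capture('scene')[:,:,::-1]
print([((proj(c,p+[0,0,d])-[260,180])*12).round() for d in (0,10,20)])
cv2.imwrite('pics/s6.png',cv2.resize(im[180:225,260:320],None,fx=12,fy=12,interpolation=cv2.INTER_CUBIC))
cv2.imwrite('pics/w6.png',cams.capture('wrist')[:,:,::-1])
E
```

```text
8.95 box [ 13.  -12.9] z 41.96 F [-0.75  0.61  0.04] M [ 0.014  0.028 -0.022] [-0.     -0.0407  0.9992  0.    ]
[array([310., 487.]), array([311., 455.]), array([312., 423.])]
```

View pics/s6.png

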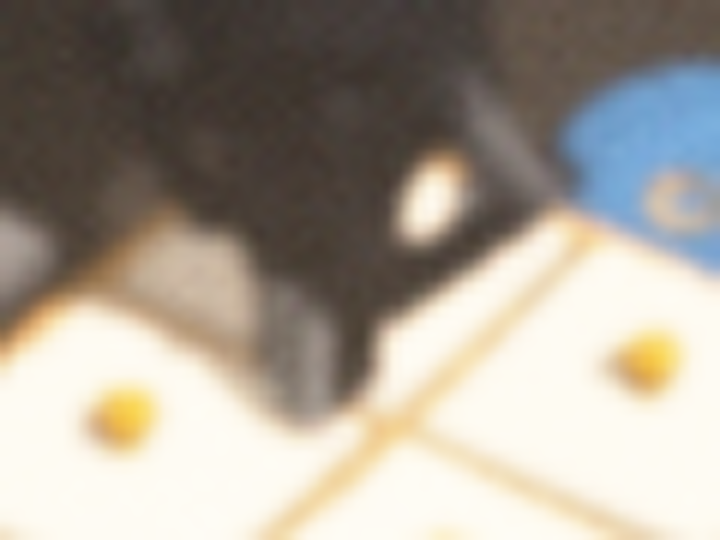

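View pics/w6.png

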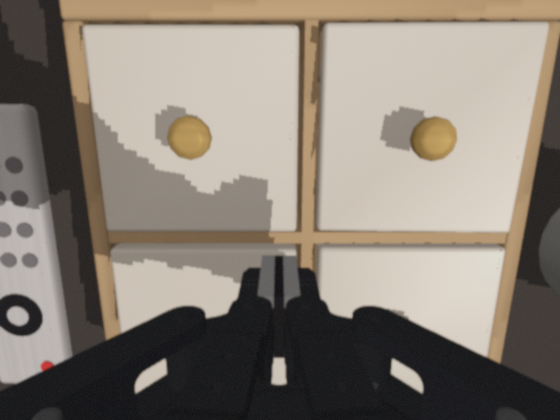

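>>> carry_out --steps '[0,0,0.05,0,0,0,-1,0,0,0,0,0,0,-1,0,0,0,0,0,0,-1]'

```text
time_s: 9.3
eef_pos: [568.5, 51.5, 41.5]
ee_rot: [-0.0, -0.041, 0.999, -0.0]
force: [0.1, -0.4, -0.1]
grip_width: -0.005
```

>>> carry_out --steps '[0,0,0.05,0,0,0,-1,0,0,0,0,0,0,-1,0,0,0,0,0,0,-1]'

```text
time_s: 9.55
eef_pos: [568.5, 51.5, 41.0]
ee_rot: [-0.0, -0.041, 0.999, -0.0]
force: [0.4, 0.5, -0.6]
grip_width: -0.005
```

>>> carry_out --steps '[0,0,0.05,0,0,0,-1,0,0,0,0,0,0,-1,0,0,0,0,0,0,-1]'

```text
time_s: 9.8
eef_pos: [568.5, 51.5, 40.5]
ee_rot: [-0.0, -0.041, 0.999, 0.0]
force: [-0.7, -0.4, -0.2]
grip_width: -0.003
```

>>> carry_out --steps '[0,0,0.05,0,0,0,-1,0,0,0,0,0,0,-1,0,0,0,0,0,0,-1]'

```text
time_s: 10.05
eef_pos: [568.5, 51.5, 40.0]
ee_rot: [-0.0, -0.041, 0.999, 0.0]
force: [-0.9, -0.4, 0.1]
grip_width: -0.0
```

>>> carry_out --steps '[0,0,0.05,0,0,0,-1,0,0,0,0,0,0,-1]'

```text
time_s: 10.22
eef_pos: [568.4, 51.5, 39.4]
ee_rot: [-0.0, -0.041, 0.999, 0.0]
force: [-0.1, -0.1, 0.1]
grip_width: -0.001
```

>>> carry_out --steps '[0,0,0.05,0,0,0,-1,0,0,0,0,0,0,-1]'

```text
time_s: 10.38
eef_pos: [568.5, 51.5, 38.9]
ee_rot: [-0.0, -0.041, 0.999, 0.0]
force: [-0.4, 0.3, -0.3]
grip_width: 0.002
```

>>> carry_out --steps '[0,0,0.05,0,0,0,-1,0,0,0,0,0,0,-1]'

```text
time_s: 10.55
eef_pos: [568.4, 51.5, 38.4]
ee_rot: [-0.0, -0.041, 0.999, 0.0]
force: [-0.3, 0.8, 0.4]
grip_width: 0.002
```

>>> carry_out --steps '[0,0,0.05,0,0,0,-1,0,0,0,0,0,0,-1]'

```text
time_s: 10.72
eef_pos: [568.5, 51.5, 37.9]
ee_rot: [-0.0, -0.041, 0.999, -0.0]
force: [0.3, 0.5, 0.1]
grip_width: 0.003
```

```bash
python3 - <<'E'
from h import *
s=st();c=cams.calibration('scene');p=s['eef_pos']
im=cams.capture('scene')[:,:,::-1]
print([((proj(c,p+[0,0,d])-[260,180])*12).round() for d in (0,10,20,25,30)])
cv2.imwrite('pics/s7.png',cv2.resize(im[180:225,260:320],None,fx=12,fy=12,interpolation=cv2.INTER_CUBIC))
im=cams.capture('wrist')[:,:,::-1]
cv2.imwrite('pics/w7.png',cv2.resize(im[210:340,190:370],None,fx=4.4,fy=4.4,interpolation=cv2.INTER_CUBIC))
E
```

```text
10.7167 box [ 13.  -12.9] z 37.91 F [0.33 0.47 0.08] M [0.069 0.016 0.   ] [-1.000e-04 -4.070e-02  9.992e-01 -0.000e+00]
[array([310., 500.]), array([311., 468.]), array([311., 436.]), array([312., 420.]), array([312., 404.])]
```

View pics/s7.png

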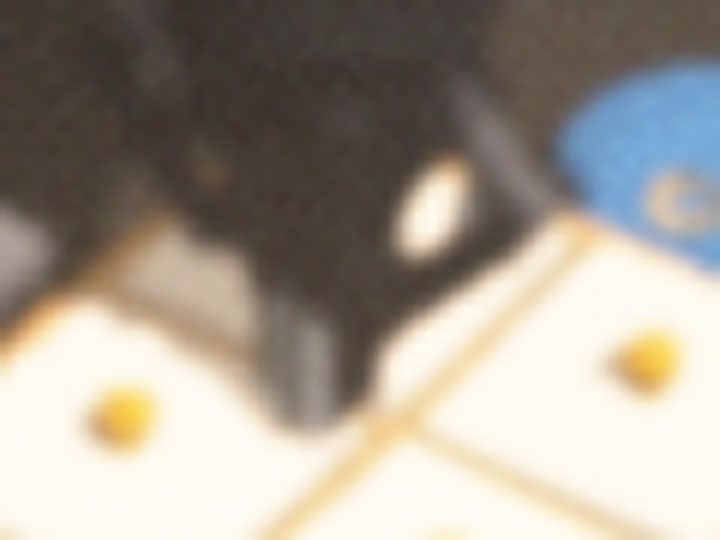

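View pics/w7.png

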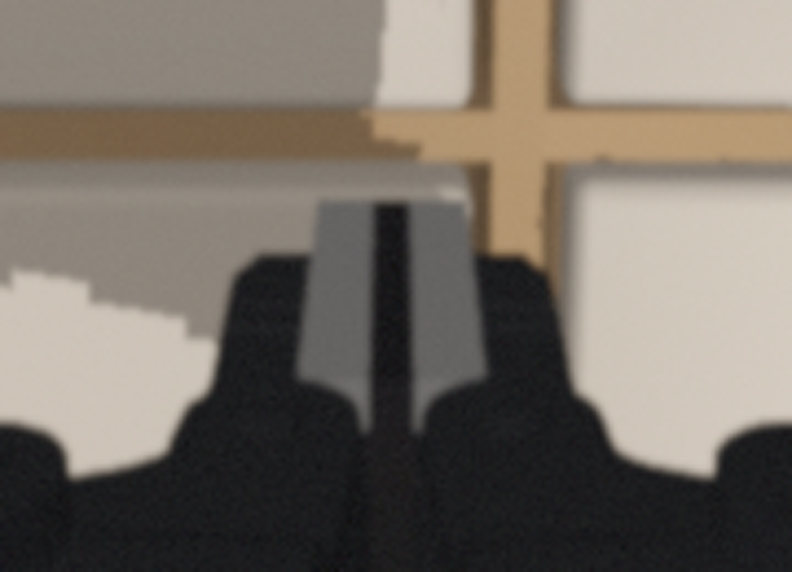

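>>> carry_out --steps '[0,0,0.05,0,0,0,-1,0,0,0,0,0,0,-1]'

```text
time_s: 10.98
eef_pos: [568.4, 51.5, 37.4]
ee_rot: [-0.0, -0.041, 0.999, 0.0]
force: [-0.0, -0.3, 0.1]
grip_width: 0.001
```

>>> carry_out --steps '[0,0,0.05,0,0,0,-1,0,0,0,0,0,0,-1]'

```text
time_s: 11.15
eef_pos: [568.4, 51.5, 36.9]
ee_rot: [-0.0, -0.041, 0.999, -0.0]
force: [-0.4, -0.5, 0.6]
grip_width: 0.001
```

>>> carry_out --steps '[0,0,0.05,0,0,0,-1,0,0,0,0,0,0,-1]'

```text
time_s: 11.32
eef_pos: [568.4, 51.5, 36.4]
ee_rot: [-0.0, -0.041, 0.999, 0.0]
force: [0.3, -0.8, 0.1]
grip_width: 0.003
```

>>> carry_out --steps '[0,0,0.05,0,0,0,-1,0,0,0,0,0,0,-1]'

```text
time_s: 11.48
eef_pos: [568.4, 51.5, 35.9]
ee_rot: [-0.0, -0.041, 0.999, 0.0]
force: [0.5, -0.0, -0.6]
grip_width: 0.001
```

Allowing for the pads' 22 mm width, both views put the tip about 33 mm above the reported TCP. Contact should then come near a reading of 29, so I'll continue down.

>>> carry_out --steps '[0,0,0.1,0,0,0,-1,0,0,0.1,0,0,0,-1,0,0,0,0,0,0,-1]'

```text
time_s: 11.73
eef_pos: [568.5, 51.5, 34.0]
ee_rot: [0.0, -0.041, 0.999, -0.0]
force: [-0.2, -0.3, 1.0]
grip_width: 0.003
```

>>> carry_out --steps '[0,0,0.1,0,0,0,-1,0,0,0,0,0,0,-1]'

```text
time_s: 11.9
eef_pos: [568.6, 51.5, 33.7]
ee_rot: [0.0, -0.041, 0.999, -0.0]
force: [-3.6, 1.0, 7.8]
grip_width: 0.001
```

>>> carry_out --steps '[0,0,0.05,0,0,0,-1,0,0,0,0,0,0,-1]'

```text
time_s: 12.07
eef_pos: [568.7, 51.5, 33.6]
ee_rot: [0.0, -0.041, 0.999, -0.0]
force: [-4.3, 0.1, 11.2]
grip_width: -0.003
```

>>> carry_out --steps '[0,0,0.05,0,0,0,-1,0,0,0,0,0,0,-1]'

```text
time_s: 12.23
eef_pos: [568.7, 51.5, 33.5]
ee_rot: [0.0, -0.041, 0.999, -0.0]
force: [-5.7, -1.0, 14.1]
grip_width: 0.003
```

```bash
python3 - <<'E'
from h import *
s=st()
im=cams.capture('scene')[:,:,::-1]
cv2.imwrite('pics/s8.png',cv2.resize(im[150:250,240:350],None,fx=6,fy=6,interpolation=cv2.INTER_CUBIC))
im=cams.capture('wrist')[:,:,::-1]
cv2.imwrite('pics/w8.png',im)
c=cams.calibration('top');print('canister top centre',ray(c,(202,211),104))
E
```

```text
12.2333 box [ 13.2 -12.9] z 33.46 F [-5.74 -0.97 14.11] M [0.075 1.003 0.02 ] [ 3.000e-04 -4.080e-02  9.992e-01 -1.000e-04]
canister top centre [562.83434216 238.37421561 104.        ]
```

View pics/s8.png

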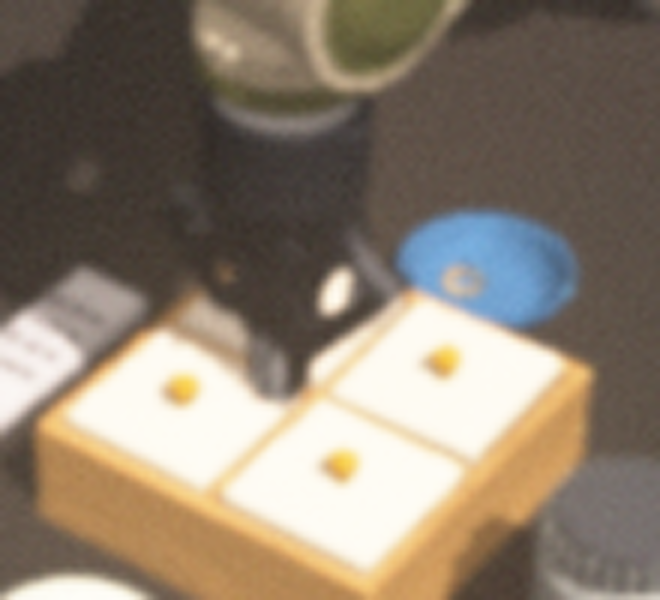

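View pics/w8.png

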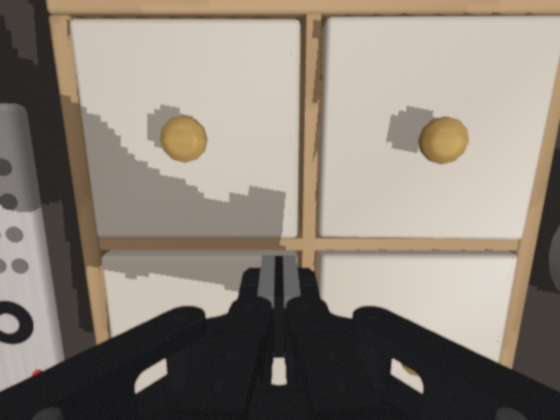

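Contact at last: lid b's inner corner is firm at reading ≈33.9 and held 14 N without giving. The arm's stiffness is about 6 N/mm. Next is lid a's inner corner.

>>> carry_out --steps '[0,0,-1.2,0,0,0,-1,0,1.3,0,0,0,0,-1,0,1.3,0,0,0,0,-1,0,0,0.5,0,0,0,-1,0,0,0,0,0,0,-1,0,0,0,0,0,0,-1]'

```text
time_s: 12.83
eef_pos: [565.8, 77.7, 38.0]
ee_rot: [-0.001, -0.041, 0.999, 0.0]
force: [-1.0, 0.4, -1.0]
grip_width: 0.001
```

>>> carry_out --steps '[0,0,0.1,0,0,0,-1,0,0,0,0,0,0,-1]'

```text
time_s: 13.0
eef_pos: [566.3, 77.1, 37.6]
ee_rot: [-0.0, -0.041, 0.999, -0.0]
force: [0.2, 0.2, 0.2]
grip_width: -0.003
```

>>> carry_out --steps '[0,0,0.05,0,0,0,-1,0,0,0,0,0,0,-1]'

```text
time_s: 13.17
eef_pos: [566.4, 77.1, 37.4]
ee_rot: [-0.0, -0.041, 0.999, -0.0]
force: [0.4, -0.4, 0.1]
grip_width: -0.001
```

>>> carry_out --steps '[0,0,0.05,0,0,0,-1,0,0,0,0,0,0,-1]'

```text
time_s: 13.33
eef_pos: [566.4, 77.3, 36.9]
ee_rot: [-0.0, -0.041, 0.999, 0.0]
force: [1.1, -0.3, -0.3]
grip_width: 0.0
```

>>> carry_out --steps '[0,0,0.05,0,0,0,-1,0,0,0,0,0,0,-1]'

```text
time_s: 13.5
eef_pos: [566.3, 77.4, 36.4]
ee_rot: [-0.0, -0.041, 0.999, -0.0]
force: [0.5, -0.3, 0.1]
grip_width: -0.0
```

>>> carry_out --steps '[0,0,0.1,0,0,0,-1,0,0,0,0,0,0,-1]'

```text
time_s: 13.67
eef_pos: [566.3, 77.4, 35.3]
ee_rot: [-0.0, -0.041, 0.999, 0.0]
force: [0.4, -0.6, -0.2]
grip_width: -0.002
```

>>> carry_out --steps '[0,0,0.1,0,0,0,-1,0,0,0,0,0,0,-1]'

```text
time_s: 13.83
eef_pos: [566.3, 77.4, 34.3]
ee_rot: [-0.0, -0.041, 0.999, 0.0]
force: [0.3, 0.3, 0.2]
grip_width: -0.0
```

>>> carry_out --steps '[0,0,0.1,0,0,0,-1,0,0,0,0,0,0,-1]'

```text
time_s: 14.0
eef_pos: [566.4, 77.3, 33.9]
ee_rot: [0.0, -0.041, 0.999, -0.0]
force: [-1.9, -0.1, 5.1]
grip_width: -0.001
```

>>> carry_out --steps '[0,0,-0.8,0,0,0,-1,1.3,0,0,0,0,0,-1,1.3,0,0,0,0,0,-1,0,0,0.4,0,0,0,-1,0,0,0,0,0,0,-1]'

```text
time_s: 14.42
eef_pos: [540.4, 75.3, 37.4]
ee_rot: [-0.0, -0.041, 0.999, 0.0]
force: [0.1, 0.4, -0.6]
grip_width: 0.001
```

>>> carry_out --steps '[0,0,0.1,0,0,0,-1,0,0,0,0,0,0,-1]'

```text
time_s: 14.58
eef_pos: [541.0, 75.3, 36.4]
ee_rot: [0.0, -0.041, 0.999, -0.0]
force: [-1.1, -0.2, 0.5]
grip_width: 0.003
```

>>> carry_out --steps '[0,0,0.1,0,0,0,-1,0,0,0,0,0,0,-1]'

```text
time_s: 14.75
eef_pos: [540.7, 75.3, 35.3]
ee_rot: [-0.0, -0.041, 0.999, 0.0]
force: [-0.2, -0.8, 0.5]
grip_width: 0.003
```

>>> carry_out --steps '[0,0,-0.6,0,0,0,-1,0,-1.3,0,0,0,0,-1,0,-1.3,0,0,0,0,-1,0,0,0.4,0,0,0,-1,0,0,0,0,0,0,-1]'

```text
time_s: 15.17
eef_pos: [542.3, 48.3, 36.8]
ee_rot: [-0.001, -0.04, 0.999, 0.0]
force: [-0.6, -0.5, -0.1]
grip_width: 0.0
```

>>> carry_out --steps '[0,0,0.1,0,0,0,-1,0,0,0,0,0,0,-1]'

```text
time_s: 15.33
eef_pos: [542.3, 49.5, 36.2]
ee_rot: [-0.0, -0.041, 0.999, 0.0]
force: [0.0, -0.3, 0.1]
grip_width: 0.001
```

>>> carry_out --steps '[0,0,0.1,0,0,0,-1,0,0,0,0,0,0,-1]'

```text
time_s: 15.5
eef_pos: [542.4, 49.6, 35.3]
ee_rot: [-0.0, -0.041, 0.999, 0.0]
force: [-0.1, -0.3, 0.2]
grip_width: -0.002
```

>>> carry_out --steps '[0,0,-0.6,0,0,0,-1,0,-3.1,0,0,0,0,-1,0,-3.1,0,0,0,0,-1,0,0,0.4,0,0,0,-1,0,0,0,0,0,0,-1]'

```text
time_s: 15.92
eef_pos: [547.5, -13.3, 37.4]
ee_rot: [-0.0, -0.04, 0.999, 0.0]
force: [-0.5, 1.1, 0.8]
grip_width: 0.0
```

>>> carry_out --steps '[0,0,0.1,0,0,0,-1,0,0,0,0,0,0,-1]'

```text
time_s: 16.08
eef_pos: [547.5, -11.5, 36.5]
ee_rot: [-0.0, -0.041, 0.999, 0.0]
force: [-0.1, -0.1, 0.5]
grip_width: -0.0
```

>>> carry_out --steps '[0,0,0.1,0,0,0,-1,0,0,0,0,0,0,-1]'

```text
time_s: 16.25
eef_pos: [547.5, -11.7, 35.5]
ee_rot: [-0.0, -0.041, 0.999, 0.0]
force: [0.2, 0.4, 0.2]
grip_width: 0.0
```

```bash
python3 -c "
from h import *
st()"
```

```text
16.25 box [-13.5 -74. ] z 35.45 F [0.22 0.4  0.17] M [-0.02  -0.01  -0.051] [-1.000e-04 -4.120e-02  9.992e-01  0.000e+00]
```

Not proud. Next are (-75,-75) and (-75,-13), the remaining two corners of lid d.

>>> carry_out --steps '[0,0,-0.6,0,0,0,-1,3.1,0,0,0,0,0,-1,3.1,0,0,0,0,0,-1,0,0,0.4,0,0,0,-1,0,0,0,0,0,0,-1]'

```text
time_s: 16.67
eef_pos: [485.0, -17.3, 37.8]
ee_rot: [-0.0, -0.041, 0.999, 0.0]
force: [-0.3, 0.2, -0.3]
grip_width: 0.004
```

>>> carry_out --steps '[0,0,0.1,0,0,0,-1,0,0,0,0,0,0,-1]'

```text
time_s: 16.83
eef_pos: [486.8, -17.6, 36.8]
ee_rot: [0.001, -0.041, 0.999, -0.0]
force: [0.2, -0.4, -0.2]
grip_width: 0.002
```

>>> carry_out --steps '[0,0,0.1,0,0,0,-1,0,0,0,0,0,0,-1]'

```text
time_s: 17.0
eef_pos: [486.3, -17.5, 35.4]
ee_rot: [0.0, -0.041, 0.999, -0.0]
force: [-1.5, 0.8, 0.4]
grip_width: 0.001
```

>>> carry_out --steps '[0,0,-0.6,0,0,0,-1,0,3.1,0,0,0,0,-1,0,3.1,0,0,0,0,-1,0,0,0.4,0,0,0,-1,0,0,0,0,0,0,-1]'

```text
time_s: 17.42
eef_pos: [480.6, 45.3, 37.4]
ee_rot: [-0.0, -0.042, 0.999, -0.0]
force: [0.1, -0.3, -0.2]
grip_width: 0.001
```

>>> carry_out --steps '[0,0,0.1,0,0,0,-1,0,0,0,0,0,0,-1]'

```text
time_s: 17.58
eef_pos: [481.1, 43.6, 36.6]
ee_rot: [0.0, -0.04, 0.999, -0.0]
force: [0.2, -0.3, 0.1]
grip_width: -0.002
```

>>> carry_out --steps '[0,0,0.1,0,0,0,-1,0,0,0,0,0,0,-1]'

```text
time_s: 17.75
eef_pos: [480.9, 43.7, 35.5]
ee_rot: [-0.0, -0.04, 0.999, -0.0]
force: [0.1, 1.0, -0.5]
grip_width: -0.005
```

```bash
python3 -c "
from h import *
st()"
```

```text
17.75 box [-75.  -12.9] z 35.45 F [ 0.05  1.02 -0.55] M [-0.011 -0.037 -0.   ] [-0.     -0.0401  0.9992 -0.    ]
```

Lid d is sound. Next is lid c: (-75,13), (-75,75) and (-13,75).

>>> carry_out --steps '[0,0,-0.6,0,0,0,-1,0,1.3,0,0,0,0,-1,0,1.3,0,0,0,0,-1,0,0,0.4,0,0,0,-1,0,0,0,0,0,0,-1]'

```text
time_s: 18.17
eef_pos: [478.4, 70.2, 37.2]
ee_rot: [-0.0, -0.041, 0.999, -0.0]
force: [0.0, 0.2, -0.1]
grip_width: 0.001
```

>>> carry_out --steps '[0,0,0.1,0,0,0,-1,0,0,0,0,0,0,-1]'

```text
time_s: 18.33
eef_pos: [478.7, 69.6, 36.4]
ee_rot: [-0.0, -0.04, 0.999, -0.0]
force: [-0.1, -0.1, -0.5]
grip_width: 0.001
```

>>> carry_out --steps '[0,0,0.1,0,0,0,-1,0,0,0,0,0,0,-1]'

```text
time_s: 18.5
eef_pos: [478.7, 69.9, 35.4]
ee_rot: [-0.0, -0.04, 0.999, -0.0]
force: [0.5, -1.3, -0.4]
grip_width: -0.003
```

>>> carry_out --steps '[0,0,-0.6,0,0,0,-1,0,3.1,0,0,0,0,-1,0,3.1,0,0,0,0,-1,0,0,0.4,0,0,0,-1,0,0,0,0,0,0,-1]'

```text
time_s: 18.92
eef_pos: [473.7, 133.3, 37.9]
ee_rot: [0.0, -0.042, 0.999, 0.0]
force: [-0.2, 2.3, 3.7]
grip_width: 0.002
```

>>> carry_out --steps '[0,0,0.1,0,0,0,-1,0,0,0,0,0,0,-1]'

```text
time_s: 19.08
eef_pos: [474.2, 131.8, 37.2]
ee_rot: [0.001, -0.04, 0.999, 0.0]
force: [-0.2, 2.8, 5.1]
grip_width: -0.001
```

>>> carry_out --steps '[0,0,0.1,0,0,0,-1,0,0,0,0,0,0,-1]'

```text
time_s: 19.25
eef_pos: [474.3, 131.5, 36.3]
ee_rot: [0.001, -0.04, 0.999, 0.0]
force: [-0.9, 4.0, 5.5]
grip_width: -0.002
```

```bash
python3 -c "
from h import *
st()"
```

```text
19.25 box [-73.7  75.2] z 36.33 F [-0.86  3.99  5.53] M [0.522 0.141 0.034] [ 7.000e-04 -4.000e-02  9.992e-01  4.000e-04]
```

>>> carry_out --steps '[0,0,0,0,0,0,-1,0,0,0,0,0,0,-1]'

```text
time_s: 19.42
eef_pos: [474.3, 131.5, 36.4]
ee_rot: [0.001, -0.04, 0.999, 0.0]
force: [-1.4, 4.3, 6.4]
grip_width: 0.003
```

```bash
python3 -c "
from h import *
st()
cv2.imwrite('pics/w9.png',cams.capture('wrist')[:,:,::-1])
cv2.imwrite('pics/s9.png',cv2.resize(cams.capture('scene')[150:290,220:400,::-1],None,fx=4,fy=4,interpolation=cv2.INTER_CUBIC))
st()"
```

```text
19.4167 box [-73.7  75.1] z 36.35 F [-1.43  4.31  6.4 ] M [ 0.808  0.149 -0.023] [ 7.000e-04 -4.000e-02  9.992e-01  4.000e-04]
19.5167 box [-73.7  75.1] z 36.35 F [-0.36  3.99  6.38] M [ 0.871  0.166 -0.018] [ 7.000e-04 -4.000e-02  9.992e-01  4.000e-04]
```

View pics/w9.png

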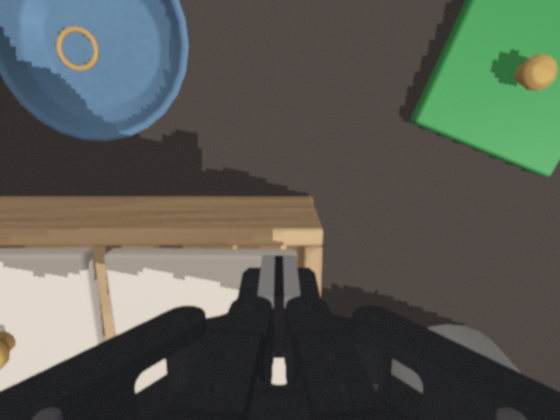

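View pics/s9.png

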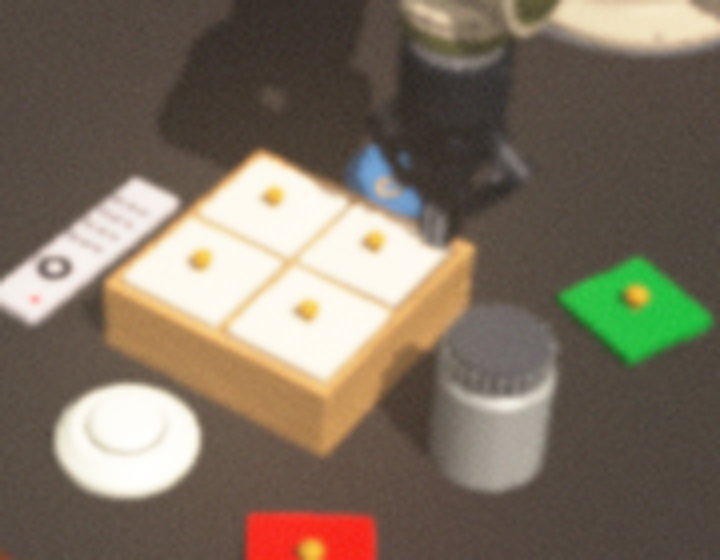

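Lid c's outer (-x,+y) corner is firm, but about 2.5–4 mm above the others, so this is the proud foot. I'll press on in small steps.

>>> carry_out --steps '[0,0,0.1,0,0,0,-1,0,0,0,0,0,0,-1]'

```text
time_s: 19.68
eef_pos: [474.3, 131.6, 35.3]
ee_rot: [0.001, -0.04, 0.999, 0.0]
force: [-0.5, 3.9, 6.1]
grip_width: -0.002
```

>>> carry_out --steps '[0,0,0.1,0,0,0,-1,0,0,0,0,0,0,-1]'

```text
time_s: 19.85
eef_pos: [474.3, 131.5, 34.4]
ee_rot: [0.001, -0.04, 0.999, 0.0]
force: [-1.3, 5.8, 6.1]
grip_width: 0.001
```

>>> carry_out --steps '[0,0,0.1,0,0,0,-1,0,0,0,0,0,0,-1]'

```text
time_s: 20.02
eef_pos: [474.4, 131.6, 33.6]
ee_rot: [0.001, -0.04, 0.999, 0.0]
force: [-1.6, 5.5, 9.6]
grip_width: -0.005
```

>>> carry_out --steps '[0,0,0,0,0,0,-1,0,0,0,0,0,0,-1]'

```text
time_s: 20.18
eef_pos: [474.4, 131.5, 33.6]
ee_rot: [0.001, -0.04, 0.999, 0.0]
force: [-1.5, 5.0, 9.5]
grip_width: -0.001
```

>>> carry_out --steps '[0,0,0.1,0,0,0,-1,0,0,0,0,0,0,-1]'

```text
time_s: 20.35
eef_pos: [474.5, 131.6, 33.3]
ee_rot: [0.001, -0.04, 0.999, 0.0]
force: [-4.7, 4.9, 18.6]
grip_width: 0.003
```

>>> carry_out --steps '[0,0,0.1,0,0,0,-1,0,0,0,0,0,0,-1,0,0,0,0,0,0,-1]'

```text
time_s: 20.6
eef_pos: [474.6, 131.6, 33.0]
ee_rot: [0.001, -0.04, 0.999, 0.0]
force: [-9.0, 4.3, 25.4]
grip_width: -0.004
```

The foot slid, then stopped hard: 25 N at reading 33.0. I'll retract and check that corner and its neighbours with light touches.

>>> carry_out --steps '[0,0,-0.8,0,0,0,-1,0,0,0,0,0,0,-1,0,0,0.3,0,0,0,-1,0,0,0,0,0,0,-1]'

```text
time_s: 20.93
eef_pos: [473.3, 131.4, 34.7]
ee_rot: [-0.001, -0.04, 0.999, -0.0]
force: [-1.1, -0.4, 0.5]
grip_width: -0.002
```

>>> carry_out --steps '[0,0,0.1,0,0,0,-1,0,0,0,0,0,0,-1]'

```text
time_s: 21.1
eef_pos: [473.4, 131.7, 34.0]
ee_rot: [-0.001, -0.041, 0.999, -0.0]
force: [-1.4, -1.1, 0.9]
grip_width: -0.002
```

>>> carry_out --steps '[0,0,0.1,0,0,0,-1,0,0,0,0,0,0,-1]'

```text
time_s: 21.27
eef_pos: [473.6, 131.9, 33.7]
ee_rot: [-0.0, -0.041, 0.999, -0.0]
force: [-2.1, -0.9, 7.5]
grip_width: 0.006
```

>>> carry_out --steps '[0,0,-0.8,0,0,0,-1,-3.1,0,0,0,0,0,-1,-3.1,0,0,0,0,0,-1,0,0,0.5,0,0,0,-1,0,0,0,0,0,0,-1]'

```text
time_s: 21.68
eef_pos: [535.7, 137.1, 35.7]
ee_rot: [-0.0, -0.041, 0.999, 0.0]
force: [-1.2, -0.7, -0.1]
grip_width: 0.0
```

>>> carry_out --steps '[0,0,0.2,0,0,0,-1,0,0,0,0,0,0,-1]'

```text
time_s: 21.85
eef_pos: [534.6, 137.1, 34.3]
ee_rot: [-0.001, -0.041, 0.999, 0.0]
force: [0.2, 0.3, -0.2]
grip_width: 0.001
```

>>> carry_out --steps '[0,0,0.1,0,0,0,-1,0,0,0,0,0,0,-1]'

```text
time_s: 22.02
eef_pos: [534.9, 137.1, 33.9]
ee_rot: [-0.0, -0.041, 0.999, 0.0]
force: [-2.5, 0.1, 4.5]
grip_width: -0.002
```

```bash
python3 -c "
from h import *
st()"
```

```text
22.0167 box [-12.8  75.4] z 33.91 F [-2.45  0.06  4.52] M [ 0.061  0.458 -0.002] [-2.000e-04 -4.070e-02  9.992e-01  0.000e+00]
```

>>> carry_out --steps '[0,0,-3.0,0,0,0,-1,3.1,0,0,0,0,0,-1,3.1,0,0,0,0,0,-1,0,-3.1,0,0,0,0,-1,0,-3.1,0,0,0,0,-1,0,0,2.6,0,0,0,-1,0,0,0,0,0,0,-1,0,0,0,0,0,0,-1]'

```text
time_s: 22.68
eef_pos: [477.8, 70.4, 37.2]
ee_rot: [-0.001, -0.04, 0.999, 0.0]
force: [-0.0, 0.3, 0.1]
grip_width: 0.001
```

>>> carry_out --steps '[0,0,0.3,0,0,0,-1,0,0,0,0,0,0,-1]'

```text
time_s: 22.85
eef_pos: [478.8, 70.9, 34.9]
ee_rot: [0.0, -0.041, 0.999, -0.0]
force: [-0.2, 0.1, -0.5]
grip_width: -0.004
```

>>> carry_out --steps '[0,0,0.1,0,0,0,-1,0,0,0,0,0,0,-1]'

```text
time_s: 23.02
eef_pos: [478.9, 70.7, 33.9]
ee_rot: [0.0, -0.041, 0.999, 0.0]
force: [-0.4, 0.8, 2.2]
grip_width: 0.003
```

>>> carry_out --steps '[0,0,-4,0,0,0,-1,0,0,-4,0,0,0,-1,-2.5,0,-4,0,0,0,-1,-2.5,0,-4,0,0,0,-1,-2.5,0,-4,0,0,0,-1,0,0,0,0,0,0,-1,0,0,0,0,0,0,-1,0,0,0,0,0,0,-1]'

```text
time_s: 23.68
eef_pos: [544.0, 75.8, 218.6]
ee_rot: [-0.001, -0.041, 0.999, 0.0]
force: [0.5, 0.1, -0.4]
grip_width: 0.0
```

```bash
python3 -c "
from h import *
st()
cv2.imwrite('pics/wA.png',cams.capture('wrist')[:,:,::-1])
cv2.imwrite('pics/tA.png',cams.capture('top')[:,:,::-1])
st()
a=cv2.imread('pics/top0.png');b=cv2.imread('pics/tA.png')
cv2.imwrite('pics/cmpA.png',np.hstack([cv2.resize(x[140:310,180:350],None,fx=2.3,fy=2.3) for x in(a,b)]))
"
```

```text
23.6833 box [-9.3 13.5] z 218.64 F [ 0.52  0.06 -0.43] M [ 0.02  -0.033  0.019] [-9.000e-04 -4.080e-02  9.992e-01  1.000e-04]
23.7833 box [-9.6 13.5] z 218.24 F [-0.38  0.08  0.23] M [-0.015 -0.032  0.053] [-1.400e-03 -4.080e-02  9.992e-01  2.000e-04]
```

View pics/wA.png

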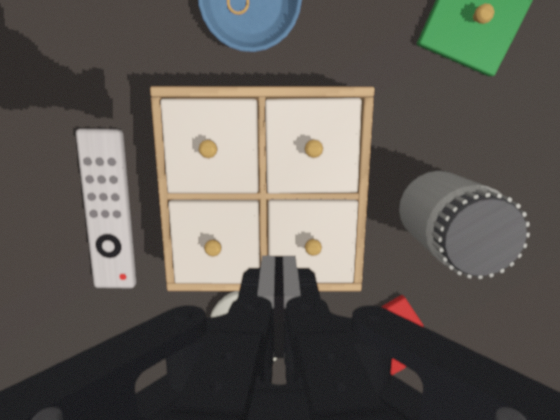

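View pics/cmpA.png

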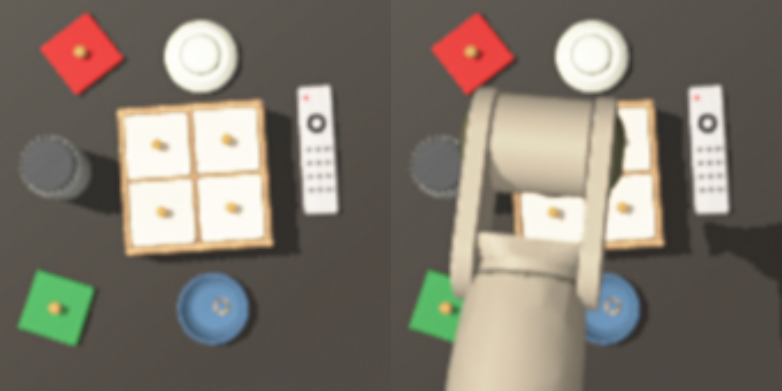

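```bash
python3 -c "
from rig import finish_job
print(finish_job())"
```

```text
the job is handed in; nothing more can be done
None
```

The rocking lid was lid_c. Its proud foot, under the -x +y corner, is now pressed home, and I handed the job in at about 24 s of the 72 s allowed.

**Finding it:** I touched corners until one stood out. Lid_c's -x +y corner met the fingers about 4 mm above the level of the others. Lids a and b were only checked at their inner corners, because the search ended at lid_c.

**Pressing it:** The corner slid down and then stopped hard. Peak vertical force was about 25 N, under the 40 N limit.

**Last checks:**
- **Lid_c:** three corners, including the mended one, were firm at the same height as the sound corners on lids a and b (reading about 33.9). I did not re-press the fourth, inner corner afterwards.
- **Other things on the table:** in the last pictures, everything in view around the box looked unmoved, with the arm covering part of the top view. The tap light was never touched.

**What disagreed:**
- **Tip height:** first contact came about 28 mm lower than the stated tool tip would give. All heights are therefore relative to the contact level I measured.
- **Sliding force:** the vertical force while the foot slid read about 6 N, with 4–6 N sideways, a little under the stated 8–11 N.
- **One firm press:** the first contact, on lid b's inner corner, reached 14 N because I met it in a 1 mm step. The corner did not give.

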